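# Fit the keyed collar and pulley on a gearmotor shaft

### The job

Assemble the drive on the green gearmotor: turn the plain spacer collar so that the flat in its bore meets the flat of the upright D-shaped shaft and slide it down until it sits fully home on the shoulder, then fit the belt pulley, hub upward, the same way until it rests flush on the collar. Let go of both, and leave the screwdriver, jar and tray where they are.

Things in the scene. Friction and masses are not known exactly. Their poses are not given: they have to be found in the camera images.
- gearmotor: Green gearbox with a grey finned motor, fixed to the bench. Origin: centre of its underside, on the bench. Foot 130 x 120 mm, housing 110 (x) x 100 (y) mm, top at 56 mm above the bench. The motor lies along the gearmotor's own +x, out to 165 mm from the origin, 60 mm high. Its shaft stands over its origin.
- shaft: Fixed upright steel shaft of D section; it does not turn. Origin: on its axis at the top of the round shoulder (42 mm diameter, 8 mm high) that the collar must sit on, 64 mm above the bench. It rises 58 mm from there along z, the last 4 mm tapered in. Section: circle of 28 mm diameter with one flat 7 mm from the axis, facing its own +x. Its heading is independent of the gearbox's.
- collar: Loose steel collar, bore up, 24 mm high, 48 mm outside diameter, 0.13 to 0.25 kg. D-shaped through bore: 32 mm diameter, flat 9 mm from the axis on its own +x side; it goes on only with its x along the shaft's x (within about 10 degrees). Two spanner flats 40 mm apart, 26 mm long, full height, face its own +y and -y; its x sides are round (48 mm). Origin: centre of underside.
- pulley: Loose aluminium pulley, hub up, 30 mm high, 0.12 to 0.22 kg: grooved wheel 66 mm in diameter, 15 mm thick, below; above it a hub 48 mm in diameter, 15 mm high, with two spanner flats 40 mm apart facing its own +y and -y; x sides round. Same D bore as the collar, flat on its own +x side. Origin: centre of underside; on the seated collar it lies 24 mm above the shaft's origin.
- screwdriver: Bystander: wooden-handled screwdriver, 190 mm long, lying along its own x, about 30 mm thick. Leave it alone.
- jar: Bystander: white jar with a steel cap, 52 mm diameter, 65 mm high; origin at the centre of its underside. Leave it alone.
- tray: Bystander: grey two-compartment tray, 100 x 70 x 22 mm; origin at the centre of its underside. Leave it alone.
Not all that is in view belongs to the job. Leave any black, brown or pink look-alike of the collar alone.

How it is judged (in metres and radians):
On the way, in this order (a step that is already met when the one before it is completed fails the run):
1. the collar is home on the shaft's shoulder, its flat on the shaft's flat (z of collar in the frame of shaft below 0.003 m and horizontal distance between collar and shaft below 0.005 m and angle between collar's own z axis and vertical below 0.08 rad and angle between the x axis of collar and the x axis of shaft, either way round below 0.45 rad), for 0.2 s.
2. the pulley is home on the collar, hub up, its flat on the shaft's flat (z of pulley in the frame of shaft between 0.021 and 0.0275 m and horizontal distance between pulley and shaft below 0.005 m and angle between pulley's own z axis and vertical below 0.08 rad and angle between the x axis of pulley and the x axis of shaft, either way round below 0.45 rad), for 0.2 s.
At the end, for the whole second after the job is handed in: The collar sits on the shaft's shoulder (within 3 mm of fully home) and the pulley, hub up, rests on the collar (within 3.5 mm); both lie within 5 mm of the shaft's axis, tilted less than 0.08 rad, turned within 0.45 rad of the shaft's flat, and at rest (all of step 1 and all of step 2 and z of collar in the frame of shaft above -0.003 m and linear speed of each of collar, pulley below 0.02 m/s); the robot touches nothing.
It fails at once if a bystander (screwdriver, jar or tray) was moved more than 25 mm (distance of any of screwdriver, jar, tray from where it was at the start of the episode above 0.025 m).
It also fails if it takes over 61 s, if anything falls off the work surface, if the arm or the gripper's body presses on something with over 40 N, if the wrist force passes 120 N, or if a joint passes its speed limit or range.

### The arm

A 7-joint arm with a two-finger parallel gripper is mounted at the origin on the work surface. World frame = base frame: x ahead of the robot, y to its left, z up, the work surface at z = 0. Lengths are in mm, angles in rad, forces in N, time in s.
With the tool pointing down it reaches from about 400 to 875 mm from the base axis. Payload 6.5 kg.
Tool frame: the origin (TCP) lies at the very end of the fingers, on their centre line; the grasp point (between the pads) lies 19 mm behind it (robot.grasp_offset is the distance from the TCP to the grasp point, in mm); z points along the fingers, y is the direction in which the jaws open and shut (so a half turn about z gives the same grasp; the last joint's range is limited). The gripper opens to 85 mm and grips with 20 to 120 N. Pads are 22 mm wide; open, the fingers measure 114 mm over their backs; the gripper's body (76 mm by 85 mm) begins 54 mm behind the grasp point. The pads swing forward as they close: fully open they stand 13 mm farther back than shut.
Start: joints at [1.216, 0.536, -0.004, 1.538, 0.003, 1.067, -0.071], TCP at [185.117, -623.074, 231.29] pointing down, gripper open.
Joint ranges: [-2.7, 2.7], [-0.37, 2.16], [-1.27, 1.26], [0.24, 2.4], [-1.31, 4.45], [0.19, 1.91], [-2.76, 2.76]. Speed limits (rad/s): [2.39, 2.39, 3.14, 3.14, 3.14, 3.14, 3.14].

### API

Orientations are given as [roll, pitch, yaw] about the fixed x, y, z axes, in that order (R = Rz(yaw) Ry(pitch) Rx(roll)).
In Python, from rig import robot gives the robot as it stands.
- The arm moves only by the shell command python3 -m inch 'ROWS' [FORCE]. ROWS is JSON, a list of rows, each a list of 7 numbers: the turn, a rotation vector about the world's x, y, z in degrees, then the shift along the world's x, y, z in mm, then the finger opening in mm, from 0 to 85.4. A call has 1 to 12 rows; each row shifts and turns the commanded pose from where the row before left it; what a row does not reach is not made up. A row lasts 1/12 s, in which the tool goes at most 41.7 mm and 7.16 degrees, less where a joint would pass 70% of its speed; a pose out of reach is approached as far as the arm can. A call is refused whole if a number of a shift passes 41.7 or a number of a turn 7.16, either way. A call with a gripper value outside its range is refused whole. The fingers move at their own pace and stop on an object; FORCE is the grip in N (left out, the last holds). Time passes only in rows, so rows that do not move let the fingers close. It gives the time, the measured TCP pose, the force and the opening at its end, in the units of the state.
- robot.state(): the state, without advancing time (a new reading comes with each control period).
- robot.capture(name): name is "scene" or "side" or "wrist"; returns a dict with "image" (384x512x3 uint8, blue, green, red), "camera_matrix" (3x3 intrinsics, pixels), "R" (3x3) and "t" (3): a world point X has camera coordinates R X + t. Camera axes: x right, y down, z forward; pixel columns grow to the right and rows downward; lengths in mm; the calibration is good to about 2 mm. A picture is of the moment at which its call begins. There is no depth.
- robot.job_done(): hands the job in, once; it reports no verdict.
The state is a dict: "time": time; "joints": joint angles; "joint_velocities": joint speeds; "tau": joint torques, N m; "ee_pos": TCP position; "tcp_rot": TCP orientation; "ft_force": force on the tool from outside, world axes, zero at the start; "wrist_torque": the same for the moment, N m; "grip_width": finger opening in mm.
Only numpy, scipy, OpenCV 4.12 (cv2) and the standard library are available. Lean on these libraries where they do the work, as an engineer would, in place of code of your own. Each camera call takes 0.05 s, during which the arm holds its last target.

## Working session

There is one attempt and no reset: what is moved stays moved. The work goes in short steps, Python scripts to look and compute and a shell command to move; the robot and the scene stay as the last step left them, time stands still between calls to the robot, and variables do not carry over. Pictures are saved under pics/ and viewed, and the job is handed in when it is done.

```bash
mkdir -p pics; cat > h.py <<'E'
import numpy as np,cv2
from rig import robot
def cap(n,f):
    c=robot.capture(n); cv2.imwrite('pics/'+f+'.png',c['image']); np.savez('pics/'+f+'.npz',**c); return c
def ray(c,u,v,z):
    K,R,t=map(np.array,(c['camera_matrix'],c['R'],c['t']))
    d=R.T@np.linalg.inv(K)@[u,v,1]; o=-R.T@t.ravel()
    return o+d*(z-o[2])/d[2]
def proj(c,X):
    K,R,t=map(np.array,(c['camera_matrix'],c['R'],c['t']))
    p=K@(R@np.array(X,float)+t.ravel()); return p[:2]/p[2]
E
python3 - <<'E'
from h import *
for n in ("scene","side","wrist"):
    c=cap(n,n+'1'); print(n,(-c['R'].T@np.array(c['t']).ravel()).round())
    print(np.array(c['R']).round(2).tolist())
s=robot.state();print(s)
E
```

```text
scene [ 866. -597.  728.]
[[0.87, 0.49, 0.01], [0.36, -0.64, -0.68], [-0.33, 0.6, -0.73]]
side [ 523. -930.  630.]
[[1.0, -0.07, -0.03], [-0.06, -0.53, -0.84], [0.04, 0.84, -0.53]]
wrist [ 248. -603.  372.]
[[0.29, -0.96, -0.0], [-0.92, -0.28, 0.27], [-0.25, -0.07, -0.96]]
{'time': 0.15, 'joints': array([ 1.21582869,  0.5370191 , -0.00442233,  1.5386315 ,  0.00259989,
        1.06729113, -0.07118745]), 'joint_velocities': array([ 0.00132845, -0.00130608, -0.00095613, -0.00348346, -0.0002625 ,
        0.00055694,  0.00139006]), 'tau': array([ 1.12986210e-03, -5.83791304e+01,  1.04976788e+00, -2.59353501e+01,
        1.24954278e-02,  6.49854017e-03,  4.66513100e-06]), 'ee_pos': array([ 184.94720158, -622.63224412,  230.60274929]), 'tcp_rot': array([-3.14025364e+00,  1.08709271e-04,  2.88837584e-01]), 'ft_force': array([ 0.20862615, -0.7271196 , -0.24407565]), 'wrist_torque': array([ 0.00858592,  0.0070317 , -0.01553056]), 'grip_width': 85.47083688049848}
```

View pics/scene1.png

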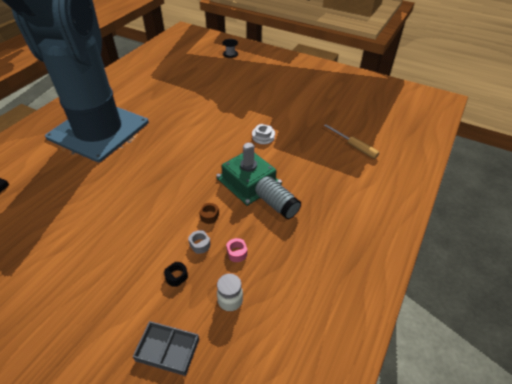

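View pics/side1.png

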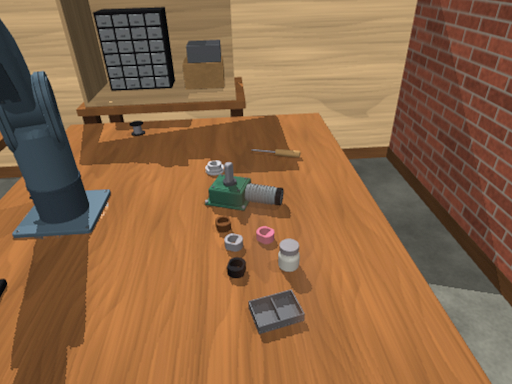

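View pics/wrist1.png

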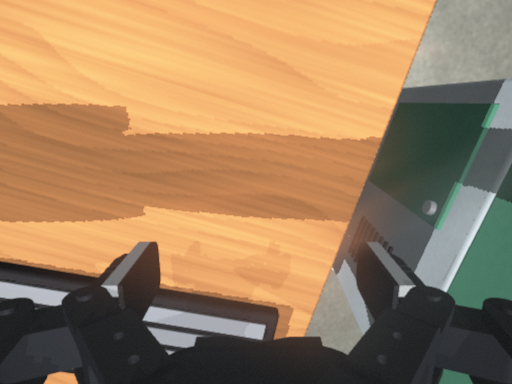

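The grey collar is at scene (199,241) and side (234,242). The pulley is at scene (263,133) and side (214,167), and the shaft top is near scene (249,148). Next I'll locate them roughly and zoom in.

```bash
python3 - <<'E'
from h import *
S=dict(np.load('pics/scene1.npz'));D=dict(np.load('pics/side1.npz'))
for n,a,b,z in [('collar top',(199,237),(234,239),24),('pulley',(264,130),(214,164),30),('shaft top',(249,147),(228,165),122),('jar',(230,282),(289,246),65),('pink',(236,245),(265,233),24),('brown',(209,210),(223,222),24),('black',(176,270),(236,265),24)]:
    print(n,ray(S,*a,z).round(),ray(D,*b,z).round())
a=cv2.resize(S['image'][110:280,150:320],(800,800),interpolation=cv2.INTER_CUBIC)[:, :]
b=cv2.resize(D['image'][140:290,180:330],(800,800),interpolation=cv2.INTER_CUBIC)
cv2.imwrite('pics/z1.png',cv2.resize(np.hstack([a,b]),(800,400)))
cv2.imwrite('pics/z2.png',cv2.resize(S['image'][110:260,180:310],(520,600),interpolation=cv2.INTER_CUBIC))
E
```

```text
collar top [ 507. -197.   24.] [ 510. -206.   24.]
pulley [454. 212.  30.] [451. 203.  30.]
shaft top [508.  29. 122.] [503.  18. 122.]
jar [ 641. -280.   65.] [ 639. -293.   65.]
pink [ 591. -175.   24.] [ 593. -189.   24.]
brown [ 482. -119.   24.] [ 482. -130.   24.]
black [ 514. -292.   24.] [ 512. -301.   24.]
```

View pics/z2.png

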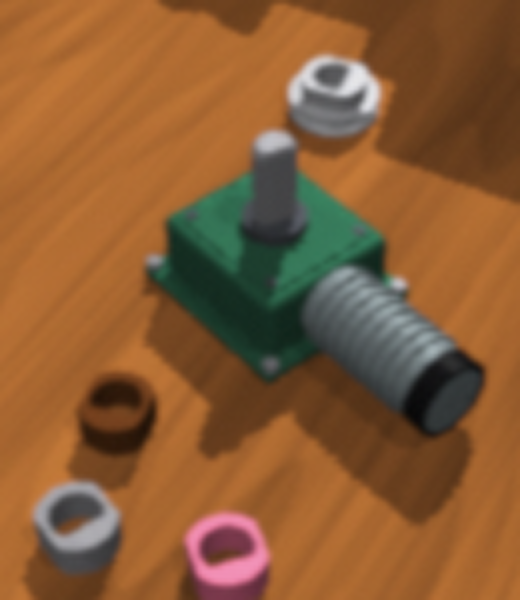

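```bash
python3 -m inch '[[0,0,0,24,33,5,85],[0,0,0,24,33,5,85],[0,0,0,24,33,5,85],[0,0,0,24,33,5,85],[0,0,0,24,33,5,85],[0,0,0,24,33,5,85],[0,0,0,24,33,5,85],[0,0,0,24,33,5,85],[0,0,0,24,33,5,85],[0,0,0,24,33,5,85],[0,0,0,24,33,5,85],[0,0,0,24,33,5,85]]' 60
python3 -m inch '[[0,0,0,0,0,0,85],[0,0,0,0,0,0,85]]'
python3 - <<'E'
from h import *
c=cap("wrist","w2"); s=robot.state(); print(s['ee_pos'],s['tcp_rot'],s['joints'])
print(proj(c,[508,-202,24]))
E
```

```text
time: 1.15
ee_pos: [473.7, -225.3, 291.5]
tcp_rot: [3.142, 0.0, 0.289]
ft_force: [0.9, 0.3, 0.2]
grip_width: 85.2
time: 1.32
ee_pos: [474.5, -224.5, 291.4]
tcp_rot: [-3.141, -0.001, 0.294]
ft_force: [-1.0, -0.5, 0.3]
grip_width: 84.7
[ 473.10849827 -226.68576622  291.06695588] [-3.14155751e+00  6.47411207e-04  2.90624319e-01] [ 0.54149616  0.26959863 -0.2181189   1.79060323  0.06548134  1.088913
 -0.9795636 ]
[249.23065567 123.86638162]
```

View pics/w2.png

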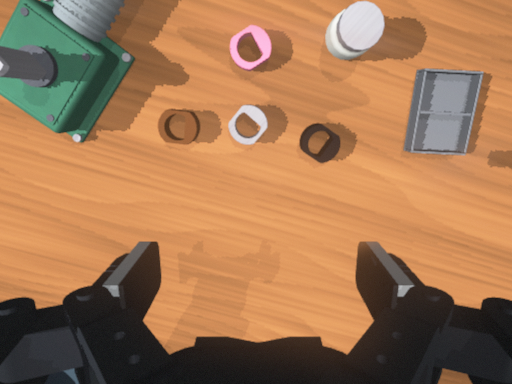

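```bash
python3 - <<'E'
import cv2
a=cv2.imread('pics/w2.png')[90:160,150:350]
cv2.imwrite('pics/z3.png',cv2.resize(a,(800,280),interpolation=cv2.INTER_CUBIC))
E
```

```text
(no output)
```

View pics/z3.png

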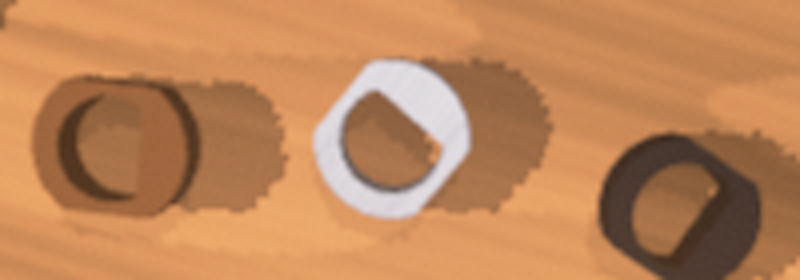

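```bash
cat >> h.py <<'E'
def topface(c,box,z,thr=150,mode='light',smax=70):
    u0,v0,u1,v1=box; im=c['image']; hsv=cv2.cvtColor(im,cv2.COLOR_BGR2HSV)
    m=((hsv[...,1]<smax)&(hsv[...,2]>thr)).astype(np.uint8)
    k=np.zeros_like(m);k[v0:v1,u0:u1]=m[v0:v1,u0:u1]
    f=8; kk=cv2.resize(k[v0:v1,u0:u1]*255,None,fx=f,fy=f,interpolation=cv2.INTER_CUBIC)
    cs,h=cv2.findContours((kk>127).astype(np.uint8),cv2.RETR_CCOMP,cv2.CHAIN_APPROX_NONE)
    W=lambda cn: np.array([ray(c,(p[0]+.5)/f-.5+u0,(p[1]+.5)/f-.5+v0,z)[:2] for p in cn[:,0]],np.float32)
    i=max([j for j in range(len(cs)) if h[0][j][3]<0],key=lambda j:cv2.contourArea(cs[j]))
    ch=[j for j in range(len(cs)) if h[0][j][3]==i]
    o=W(cs[i]); inn=W(cs[max(ch,key=lambda j:cv2.contourArea(cs[j]))]) if ch else None
    return o,inn
def support(o,angs):
    P=np.array([[np.cos(a),np.sin(a)] for a in angs]); return (o@P.T)
def rep(o,inn):
    angs=np.radians(np.arange(0,180,1.)); s=support(o,angs); w=s.max(0)-s.min(0)
    i=np.argmin(w); 
    # symmetric fit about the min
    sel=[(i+d)%180 for d in range(-12,13)]
    print('min width',w[i].round(1),'at',i,'max',w.max().round(1),'w sum-sym', )
    g=np.where(w<w.min()+1.2)[0]; print('range of near-min',g)
    r=cv2.minAreaRect(o); print('rect',r)
    mid=(s.max(0)+s.min(0))/2
    A=np.c_[np.cos(angs),np.sin(angs)]; cen=np.linalg.lstsq(A,mid,rcond=None)[0]; print('centre',cen.round(1))
    if inn is not None:
        a2=np.radians(np.arange(0,360,2.)); t=support(inn-cen,a2).max(0)
        print('inner support min',t.min().round(1),'at deg',np.degrees(a2[t.argmin()]),'max',t.max().round(1))
        ic=inn.mean(0)-cen; M=cv2.moments(inn.reshape(-1,1,2)); ic=np.array([M['m10']/M['m00'],M['m01']/M['m00']])-cen
        print('inner centroid rel',ic.round(1),'dir away',np.degrees(np.arctan2(-ic[1],-ic[0])).round(1))
    return cen
E
python3 - <<'E'
from h import *
c=dict(np.load('pics/w2.npz'))
print(c['image'][115:135,225:232].mean((0,1)), c['image'][112,250])
for t in(150,170,190): rep(*topface(c,(220,95,285,155),24,t))
E
```

```text
[135.34285714 171.97142857 222.55      ] [225 221 225]
min width 41.5 at 67 max 49.2 w sum-sym
range of near-min [62 63 64 65 66 67 68 69 70]
rect ((506.5193176269531, -200.5339813232422), (41.49530792236328, 48.55099105834961), 67.0223159790039)
centre [ 506.6 -200.3]
inner support min 9.0 at deg 336.0 max 16.4
inner centroid rel [-2.3  1.1] dir away -24.7
min width 41.5 at 67 max 49.1 w sum-sym
range of near-min [62 63 64 65 66 67 68 69 70]
rect ((506.2287902832031, -200.38833618164062), (41.501033782958984, 47.89181137084961), 66.91197967529297)
centre [ 506.5 -200.2]
inner support min 9.1 at deg 336.0 max 16.5
inner centroid rel [-2.2  1.2] dir away -27.8
min width 41.0 at 67 max 48.5 w sum-sym
range of near-min [63 64 65 66 67 68 69 70]
rect ((506.2577819824219, -200.16220092773438), (41.014957427978516, 47.77902603149414), 67.0223159790039)
centre [ 506.3 -199.9]
inner support min 9.6 at deg 332.0 max 16.9
inner centroid rel [-2.1  0.9] dir away -24.3
```

```bash
python3 -m inch '[[0,0,0,-2,32,0,85],[0,0,0,-2,32,0,85],[0,0,0,-2,32,0,85],[0,0,0,-2,32,0,85],[0,0,0,-2,32,0,85],[0,0,0,-2,32,0,85],[0,0,0,-2,32,0,85],[0,0,0,-2,32,0,85],[0,0,0,-2,32,0,85],[0,0,0,-2,32,0,85],[0,0,0,0,0,0,85],[0,0,0,0,0,0,85]]' 60
python3 - <<'E'
from h import *
c=cap("wrist","w3"); s=robot.state(); print(s['ee_pos'],s['tcp_rot'],s['joints'])
print(proj(c,[505,24,122]),proj(c,[452,207,30]))
E
```

```text
time: 2.37
ee_pos: [452.9, 92.7, 291.0]
tcp_rot: [3.141, 0.001, 0.29]
ft_force: [0.3, -0.8, 0.2]
grip_width: 85.1
[453.07771105  91.25722454 290.93831268] [3.14080445e+00 9.74381023e-04 2.87294500e-01] [ 0.11006332  0.17536374 -0.45420983  1.92305536  0.08854236  1.06332884
 -1.66477606]
[345.1073548  139.74379569] [167.70989434 129.60150113]
```

View pics/w3.png

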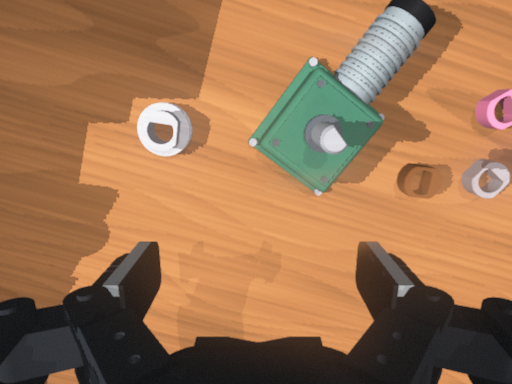

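```bash
python3 - <<'E'
import cv2,numpy as np
a=cv2.imread('pics/w3.png'); f=lambda x:cv2.resize(x,(400,400),interpolation=cv2.INTER_CUBIC)
cv2.imwrite('pics/z4.png',np.hstack([f(a[100:180,290:370]),f(a[90:170,125:205])]))
E
```

```text
(no output)
```

View pics/z4.png

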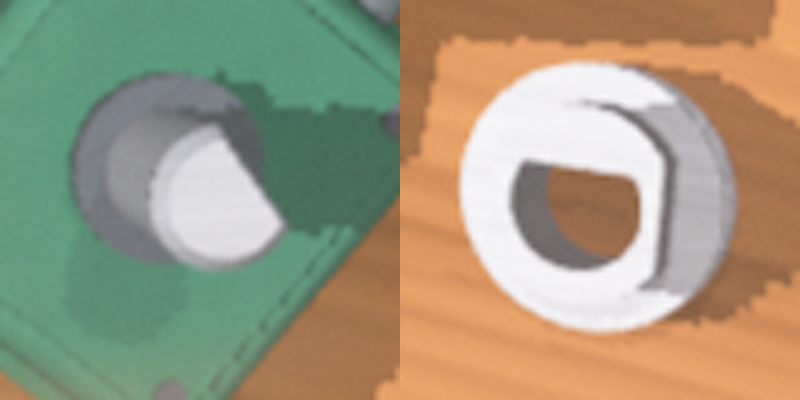

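```bash
cat >> h.py <<'E'
def fitc(P):
    A=np.c_[2*P,np.ones(len(P))]; b=(P**2).sum(1); x=np.linalg.lstsq(A,b,rcond=None)[0]
    return x[:2],np.sqrt(x[2]+x[0]**2+x[1]**2)
def head(p,q):  # heading normal to the edge p->q
    d=q-p; return np.degrees(np.arctan2(-d[0],d[1])), np.degrees(np.arctan2(d[0],-d[1]))
E
python3 - <<'E'
from h import *
c=dict(np.load('pics/w3.npz'))
U=lambda zs,o:[((a+.5)/5-.5+o[0],(b+.5)/5-.5+o[1]) for a,b in zs]
o=(290,100)
p,q=[ray(c,*x,122)[:2] for x in U([(218,128),(285,225)],o)]
print('shaft flat',p,q,head(p,q),np.linalg.norm(p-q))
arc=np.array([ray(c,*x,122)[:2] for x in U([(190,143),(170,160),(160,190),(165,225),(185,250),(210,258),(245,255),(270,240)],o)]);print('top arc',fitc(arc))
arc=np.array([ray(c,*x,118)[:2] for x in U([(152,190),(157,225),(180,257),(210,270),(250,264)],o)]);print('arc at taper foot',fitc(arc))
arc=np.array([ray(c,*x,64)[:2] for x in U([(72,165),(82,125),(110,90),(150,73),(200,75),(240,100),(262,145),(80,210),(100,240),(135,260)],o)]);print('shoulder',fitc(arc))
o=(125,90)
p,q=[ray(c,*x,30)[:2] for x in U([(125,160),(235,178)],o)]
print('pulley flat',p,q,head(p,q),np.linalg.norm(p-q))
arc=np.array([ray(c,*x,30)[:2] for x in U([(113,190),(115,215),(130,245),(155,263),(190,268),(220,255),(240,215)],o)]);print('bore',fitc(arc))
arc=np.array([ray(c,*x,15)[:2] for x in U([(61,180),(75,120),(105,85),(150,64),(190,62),(62,210),(80,265),(110,300),(150,325),(200,332),(250,315)],o)]);print('wheel',fitc(arc))
p,q=[ray(c,*x,30)[:2] for x in U([(263,160),(257,280)],o)]
print('pulley spanner flat (normal y)',head(p,q))
g=cv2.imread('pics/w3.png')
E
```

```text
shaft flat [514.42351448  39.30879834] [501.13618759  21.04808484] (np.float64(143.95865779029876), np.float64(-36.04134220970125)) 22.583328214834005
top arc (array([503.08876066,  33.87376326]), np.float64(12.18364860507564))
arc at taper foot (array([502.74252152,  32.5533013 ]), np.float64(14.008565047236853))
shoulder (array([502.64962107,  33.46966271]), np.float64(21.222212217680774))
pulley flat [455.05586967 229.83338995] [458.44360464 203.64990431] (np.float64(-172.62777487941193), np.float64(7.372225120588091)) 26.401736084061657
bore (array([448.17211215, 215.77034267]), np.float64(15.362687724408742))
wheel (array([447.94305545, 216.70735034]), np.float64(33.1010234561716))
pulley spanner flat (normal y) (np.float64(99.99275010035433), np.float64(-80.00724989964567))
```

```bash
python3 -m inch '[[0,0,-6.7,5.3,-29.1,0,62],[0,0,-6.7,5.3,-29.1,0,62],[0,0,-6.7,5.3,-29.1,0,62],[0,0,-6.7,5.3,-29.1,0,62],[0,0,-6.7,5.3,-29.1,0,62],[0,0,-6.7,5.3,-29.1,0,62],[0,0,0,5.3,-29.1,-20,62],[0,0,0,5.3,-29.1,-20,62],[0,0,0,5.3,-29.1,-20,62],[0,0,0,5.3,-29.1,-20,62],[0,0,0,0,0,-20,62],[0,0,0,0,0,-20,62]]' 60
python3 -m inch '[[0,0,0,0,0,-30,62],[0,0,0,0,0,-30,62],[0,0,0,0,0,-10,62],[0,0,0,0,0,0,62],[0,0,0,0,0,0,62]]'
python3 - <<'E'
from h import *
c=cap("wrist","w4"); s=robot.state(); print(s['ee_pos'],s['tcp_rot'],s['joints'])
print(proj(c,[506.4,-200.2,24]))
E
```

```text
time: 3.42
ee_pos: [504.3, -203.6, 169.9]
tcp_rot: [3.139, 0.0, -0.421]
ft_force: [1.1, 2.0, 1.0]
grip_width: 62.1
time: 3.83
ee_pos: [505.7, -199.5, 101.7]
tcp_rot: [3.141, 0.0, -0.415]
ft_force: [0.1, 0.5, 0.8]
grip_width: 62.0
[ 506.66994967 -199.4032376   102.59811902] [ 3.14122025e+00 -1.80405989e-03 -4.14238322e-01] [ 0.4068057   0.54197045 -0.14825594  1.90726738  0.11964631  0.69900548
 -1.79712153]
[258.55554247 196.9446712 ]
```

View pics/w4.png

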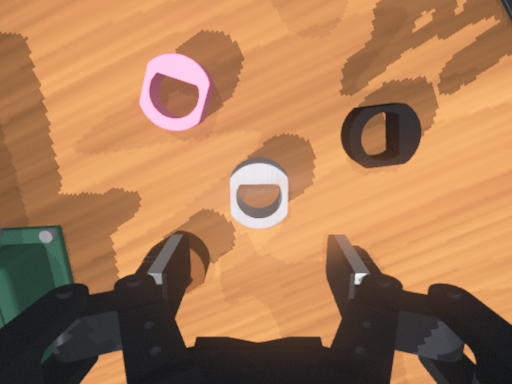

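The collar is at (259,196), with its flats facing the jaws. I'll refine its position before descending.

```bash
python3 - <<'E'
from h import *
c=dict(np.load('pics/w4.npz'))
for t in (150,170): rep(*topface(c,(215,145,305,240),24,t))
from rig import robot
E
```

```text
min width 40.7 at 65 max 48.7 w sum-sym
range of near-min [63 64 65 66 67 68 69 70]
rect ((506.6786193847656, -200.58172607421875), (40.7059211730957, 47.73786163330078), 65.00151062011719)
centre [ 506.9 -200.5]
inner support min 8.8 at deg 338.0 max 16.2
inner centroid rel [-2.4  1. ] dir away -21.7
min width 40.7 at 65 max 48.4 w sum-sym
range of near-min [63 64 65 66 67 68 69 70]
rect ((506.6588134765625, -200.57247924804688), (40.7059211730957, 47.69407653808594), 65.00151062011719)
centre [ 506.8 -200.5]
inner support min 8.9 at deg 338.0 max 16.2
inner centroid rel [-2.3  1.1] dir away -25.4
```

```bash
python3 -m inch '[[0,0,0,0.4,-1,-25,62],[0,0,0,0,0,-25,62],[0,0,0,0,0,-22,62],[0,0,0,0,0,-15,62],[0,0,0,0,0,-8,62],[0,0,0,0,0,0,62],[0,0,0,0,0,0,30],[0,0,0,0,0,0,30],[0,0,0,0,0,0,30],[0,0,0,0,0,0,30],[0,0,0,0,0,0,30],[0,0,0,0,0,0,30]]' 60
python3 - <<'E'
from h import *
c=cap("wrist","w5"); s=robot.state(); print(s['ee_pos'],s['tcp_rot'],s['grip_width'],s['ft_force'])
E
```

```text
time: 4.88
ee_pos: [507.9, -199.7, 8.2]
tcp_rot: [-3.142, -0.003, -0.413]
ft_force: [-0.6, 0.4, 6.6]
grip_width: 38.5
[ 507.96020931 -199.73783362    8.23484555] [-3.14150833 -0.00319978 -0.41303859] 38.24379431001471 [-1.35954681 -0.66584446  6.38657801]
```

View pics/w5.png

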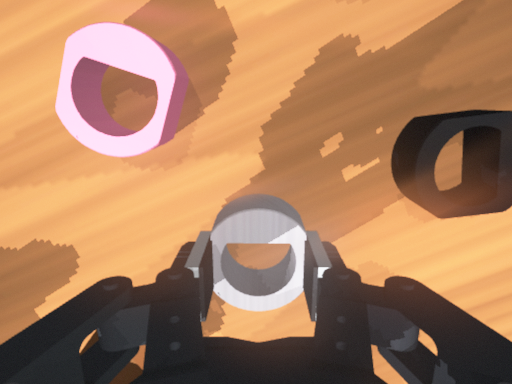

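```bash
python3 -m inch '[[0,0,0,0,0,0,50],[0,0,0,0,0,2,50],[0,0,0,0,0,2,50],[0,0,0,0,0,0,30],[0,0,0,0,0,0,30],[0,0,0,0,0,0,30],[0,0,0,0,0,0,30],[0,0,0,0,0,0,30]]' 60
python3 -m inch '[[0,0,0,0,0,15,30],[0,0,0,0,0,25,30],[0,0,0,0,0,30,30],[0,0,0,0,0,30,30],[0,0,0,0,0,30,30],[0,0,0,0,0,30,30],[0,0,0,0,0,20,30],[0,0,0,0,0,0,30]]' 60
python3 - <<'E'
from h import *
c=cap("wrist","w6");c=cap("side","s6"); s=robot.state(); print(s['ee_pos'],s['tcp_rot'],s['grip_width'],s['ft_force'],s['joints'])
u,v=map(int,proj(c,s['ee_pos']))
cv2.imwrite('pics/z6.png',cv2.resize(c['image'][v-60:v+40,u-50:u+50],(600,600),interpolation=cv2.INTER_CUBIC))
for k in (0,24): print(proj(c,np.array(s['ee_pos'])+[0,0,k])-[u-50,v-60])
E
```

```text
time: 5.6
ee_pos: [507.0, -199.3, 11.3]
tcp_rot: [3.142, -0.001, -0.413]
ft_force: [-1.8, -0.2, 11.0]
grip_width: 38.2
time: 6.27
ee_pos: [509.0, -199.9, 194.6]
tcp_rot: [-3.141, -0.007, -0.413]
ft_force: [0.4, 0.3, -1.9]
grip_width: 38.3
[ 506.37357984 -199.09206394  190.31313111] [ 3.14153650e+00 -4.94668147e-04 -4.12880969e-01] 38.74397769403286 [-0.16985114  0.01548726 -2.97005061] [ 0.42475981  0.41406287 -0.16865585  1.85140452  0.08769817  0.88277018
 -1.76929936]
[50.61648712 60.01253778]
[49.99668669 51.20189441]
```

View pics/w6.png

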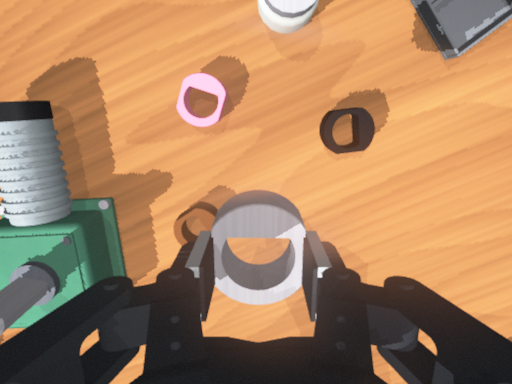

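View pics/z6.png

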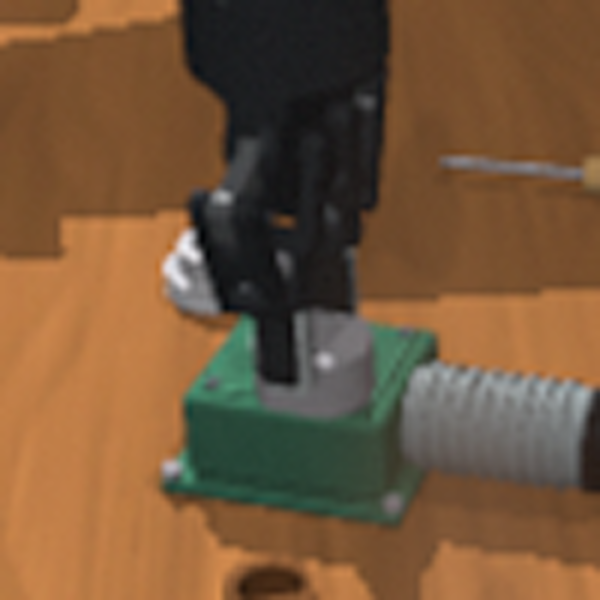

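```bash
python3 - <<'E'
from h import *
c=dict(np.load('pics/w6.npz'))
im=c['image']; 
cv2.imwrite('pics/z7.png',cv2.resize(im[180:310,190:330],(560,520),interpolation=cv2.INTER_CUBIC))
print(proj(c,[506.37,-199.09,203.3]))
E
```

```text
[258.98677446 259.76702521]
```

View pics/z7.png

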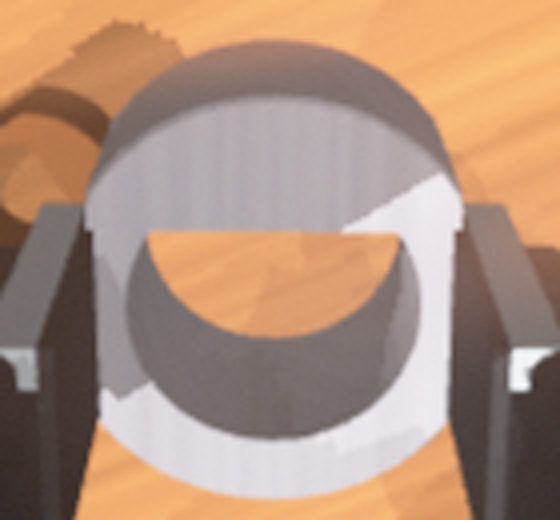

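```bash
python3 - <<'E'
from h import *
c=dict(np.load('pics/w6.npz')); s=np.array([506.37,-199.09,190.31]); yaw=-.413
U=lambda x,y:((x+.5)/4-.5+190,(y+.5)/4-.5+180)
t=np.array([np.cos(yaw),np.sin(yaw)]); n=np.array([np.sin(yaw),-np.cos(yaw)])
for z in (202,203.3,205):
    f=lambda x,y:(lambda d:(round(d@t,1),round(d@n,1)))(ray(c,*U(x,y),z)[:2]-s[:2])
    print(z,'outer far',f(272,97),'near',f(275,497),'flat',f(150,232),f(398,235),'bore near',f(275,438),'L',f(97,300),'R',f(450,300),'boreL',f(128,310),'boreR',f(420,310))
    P=np.array([f(*q) for q in [(272,97),(200,112),(140,148),(350,118),(410,155),(275,497),(200,482),(350,482)]]);print(fitc(P))
E
```

```text
202 outer far (np.float64(25.6), np.float64(-0.6)) near (np.float64(-23.2), np.float64(-0.3)) flat (np.float64(10.0), np.float64(-14.0)) (np.float64(9.7), np.float64(13.3)) bore near (np.float64(-15.5), np.float64(-0.3)) L (np.float64(1.9), np.float64(-20.1)) R (np.float64(1.9), np.float64(19.3)) boreL (np.float64(0.6), np.float64(-16.7)) boreR (np.float64(0.6), np.float64(16.0))
(array([ 0.98729917, -0.76981777]), np.float64(23.934692080533853))
203.3 outer far (np.float64(26.0), np.float64(-0.6)) near (np.float64(-22.3), np.float64(-0.3)) flat (np.float64(10.6), np.float64(-13.9)) (np.float64(10.2), np.float64(13.1)) bore near (np.float64(-14.7), np.float64(-0.3)) L (np.float64(2.5), np.float64(-20.0)) R (np.float64(2.5), np.float64(19.1)) boreL (np.float64(1.3), np.float64(-16.6)) boreR (np.float64(1.3), np.float64(15.8))
(array([ 1.61779669, -0.75153525]), np.float64(23.715785538142427))
205 outer far (np.float64(26.5), np.float64(-0.6)) near (np.float64(-21.2), np.float64(-0.3)) flat (np.float64(11.3), np.float64(-13.7)) (np.float64(11.0), np.float64(13.0)) bore near (np.float64(-13.6), np.float64(-0.3)) L (np.float64(3.3), np.float64(-19.7)) R (np.float64(3.3), np.float64(18.8)) boreL (np.float64(2.1), np.float64(-16.4)) boreR (np.float64(2.1), np.float64(15.6))
(array([ 2.46581496, -0.80621783]), np.float64(23.42346518433715))
```

```bash
python3 -m inch '[[0,0,-1.6,-6,30,0,30],[0,0,-1.6,-6,30,0,30],[0,0,-1.6,-6,30,0,30],[0,0,-1.6,-6,30,0,30],[0,0,-1.6,-6,30,0,30],[0,0,-1.6,-6,30,0,30],[0,0,-1.6,-6,30,0,30],[0,0,-1.2,-6,30,0,30],[0,0,0,-6,27,0,30],[0,0,0,0,0,0,30],[0,0,0,0,0,0,30],[0,0,0,0,0,0,30]]' 60
python3 - <<'E'
from h import *
c=cap("wrist","w7"); s=robot.state(); print(s['ee_pos'],s['tcp_rot'],s['grip_width'],s['ft_force'],s['joints'])
E
```

```text
time: 7.37
ee_pos: [451.6, 67.2, 189.0]
tcp_rot: [3.139, 0.002, -0.629]
ft_force: [-0.4, -0.3, -1.9]
grip_width: 38.4
[451.91190811  66.70144016 189.23356086] [ 3.13967858e+00  1.27906193e-03 -6.30526230e-01] 38.259196071795486 [ 1.46323394 -0.07241293 -1.97471571] [-0.02979318  0.28278349 -0.25046813  2.05690241  0.09544567  0.81486527
 -2.53775969]
```

View pics/w7.png

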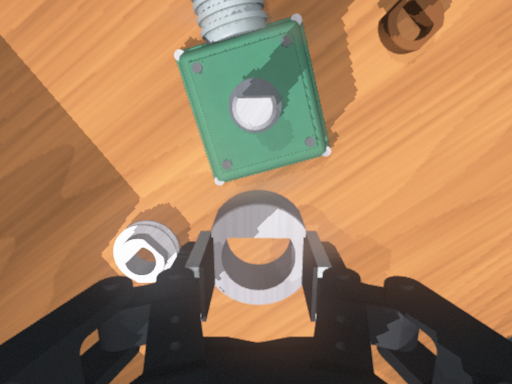

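```bash
python3 - <<'E'
from h import *
c=dict(np.load('pics/w7.npz'));im=c['image']
cv2.imwrite('pics/z8.png',cv2.resize(im[75:135,225:285],(600,600),interpolation=cv2.INTER_CUBIC))
E
```

```text
(no output)
```

View pics/z8.png

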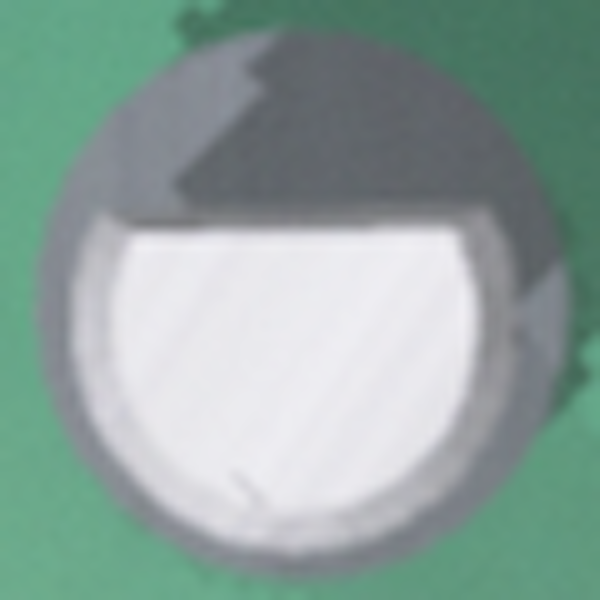

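```bash
python3 - <<'E'
from h import *
c=dict(np.load('pics/w7.npz')); s=np.array([451.8,66.9]); yaw=-.630
U=lambda p:((p[0]+.5)/10-.5+225,(p[1]+.5)/10-.5+75)
F=lambda L,z:np.array([ray(c,*U(p),z)[:2] for p in L])
p,q=F([(130,230),(460,228)],122);print('flat head',head(p,q))
print('top',fitc(F([(110,310),(125,380),(165,450),(225,500),(285,517),(380,490),(440,430),(475,350)],122)))
print('foot of taper',fitc(F([(72,310),(90,390),(130,460),(200,525),(290,553),(385,530),(460,470),(505,390),(518,320)],118)))
print('shoulder',fitc(F([(38,310),(60,200),(120,105),(200,45),(300,27),(420,60),(500,130),(550,215),(572,310),(555,400),(500,490),(420,550),(300,580),(200,560),(110,490),(60,400)],64)))
# collar
P=c['image'][180:310,190:330];cv2.imwrite('pics/z9.png',cv2.resize(P,(560,520),interpolation=cv2.INTER_CUBIC))
E
```

```text
flat head (np.float64(144.29881668831445), np.float64(-35.70118331168555))
top (array([502.40845011,  32.85452751]), np.float64(11.090733179941436))
foot of taper (array([502.46494711,  32.6552935 ]), np.float64(13.769265595586855))
shoulder (array([502.37686813,  32.60679584]), np.float64(20.78271137025946))
```

View pics/z9.png

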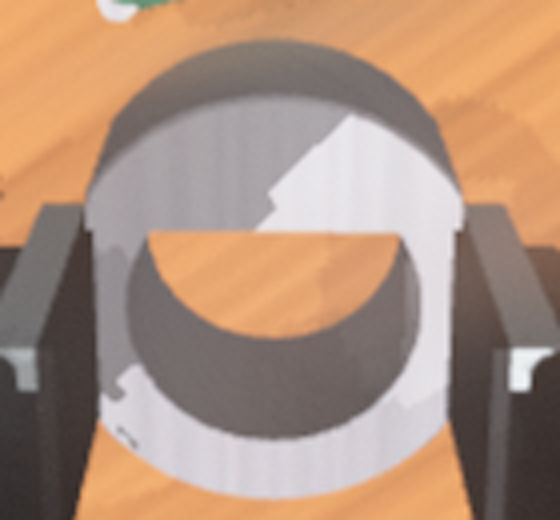

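```bash
python3 -m inch '[[0,0,0,12,-8,0,30],[0,0,0,12,-8,0,30],[0,0,0,12,-8,0,30],[0,0,0,13.4,-9.8,0,30],[0,0,0,0,0,-15,30],[0,0,0,0,0,-15,30],[0,0,0,0,0,-10,30],[0,0,0,0,0,0,30],[0,0,0,0,0,0,30],[0,0,0,0,0,0,30]]' 60
python3 - <<'E'
from h import *
for i in range(3):
    s=robot.state(); print(s['ee_pos'],s['tcp_rot'][2],s['ft_force'])
    c=cap("side","s8")
u,v=map(int,proj(c,s['ee_pos']))
cv2.imwrite('pics/z10.png',cv2.resize(c['image'][v-50:v+50,u-50:u+50],(600,600),interpolation=cv2.INTER_CUBIC))
E
```

```text
time: 8.25
ee_pos: [502.5, 33.8, 150.8]
tcp_rot: [-3.141, -0.001, -0.63]
ft_force: [0.5, -0.3, -1.7]
grip_width: 38.1
[502.48304995  33.82555956 150.76966873] -0.6296481785227304 [ 0.4592515  -0.29680528 -1.7390374 ]
[502.62171734  34.00368463 151.02078978] -0.6294001587333622 [ 0.28425658 -0.67812035 -1.35531458]
[502.62540826  34.11168514 151.0998129 ] -0.6292439492785067 [ 0.14479523 -0.3092235  -1.80730702]
```

View pics/z10.png

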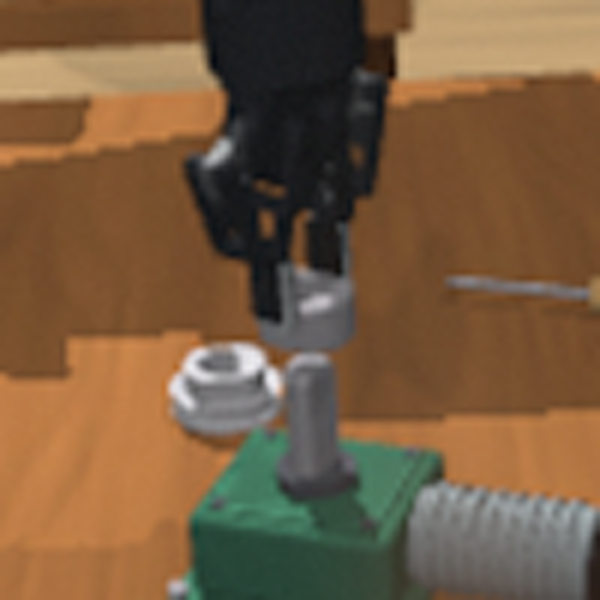

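```bash
python3 -m inch '[[0,0,0,-1.1,-0.8,0,30],[0,0,0,0,0,-6,30],[0,0,0,0,0,-6,30],[0,0,0,0,0,-6,30],[0,0,0,0,0,-4,30],[0,0,0,0,0,-4,30],[0,0,0,0,0,0,30]]' 60
python3 - <<'E'
from h import *
for i in range(3):
    s=robot.state(); print(s['ee_pos'],s['tcp_rot'][2],s['ft_force'],s['wrist_torque'])
    c=cap("wrist","w9")
c=cap("side","s9")
E
```

```text
time: 8.98
ee_pos: [500.3, 33.2, 123.2]
tcp_rot: [3.141, 0.001, -0.629]
ft_force: [0.3, 0.3, -1.8]
grip_width: 38.0
[500.2661934   33.24279387 123.24688224] -0.6291202644768199 [ 0.28379777  0.26059986 -1.7955716 ] [-0.00610558  0.01706971  0.00852165]
[500.50655261  33.28385854 123.72976075] -0.6291530958849669 [-0.33194782  0.60599311 -1.95719278] [-0.00095404 -0.00740035 -0.0171448 ]
[500.71032861  33.35756252 124.06111766] -0.6291940313404281 [-0.43496636 -0.72643505 -0.83478864] [ 0.0143613  -0.02061322  0.0054334 ]
```

View pics/w9.png

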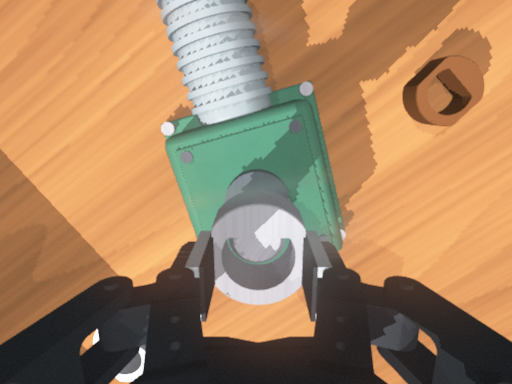

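```bash
python3 - <<'E'
from h import *
P=cv2.imread('pics/w9.png')[170:310,190:330];Q=cv2.imread('pics/s9.png')[140:210,195:265]
cv2.imwrite('pics/z11.png',np.hstack([cv2.resize(x,(400,400),interpolation=cv2.INTER_CUBIC) for x in(P,Q)]))
E
```

```text
(no output)
```

View pics/z11.png

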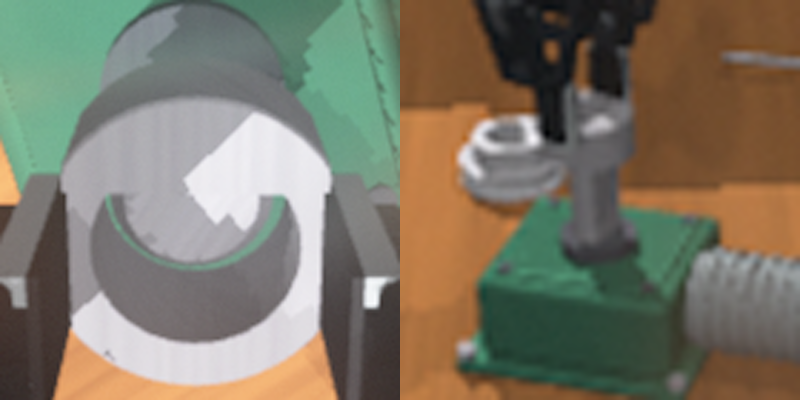

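```bash
python3 -m inch '[[0,0,0,0,0,-5,30],[0,0,0,0,0,-5,30],[0,0,0,0,0,-5,30],[0,0,0,0,0,-5,30],[0,0,0,0,0,-5,30],[0,0,0,0,0,-5,30],[0,0,0,0,0,-5,30],[0,0,0,0,0,-5,30],[0,0,0,0,0,-3,30],[0,0,0,0,0,0,30]]' 60
python3 - <<'E'
from h import *
s=robot.state(); print(s['ee_pos'],s['tcp_rot'],s['ft_force'],s['wrist_torque'])
E
```

```text
time: 10.02
ee_pos: [500.3, 33.3, 80.5]
tcp_rot: [3.141, 0.001, -0.629]
ft_force: [-0.4, -0.1, -1.5]
grip_width: 38.3
[500.32934931  33.26616943  80.53096239] [ 3.14075784e+00  9.10714558e-04 -6.29136515e-01] [-0.37062374 -0.0551102  -1.47792005] [-0.02630908 -0.01110434  0.03678699]
```

Sliding down freely. Next is the last stretch.

```bash
python3 -m inch '[[0,0,0,0,0,-2,30],[0,0,0,0,0,-2,30],[0,0,0,0,0,-2,30],[0,0,0,0,0,0,30],[0,0,0,0,0,0,30]]' 60
python3 - <<'E'
from h import *
for i in range(2):
    s=robot.state(); print(s['ee_pos'],s['tcp_rot'],s['ft_force'],s['wrist_torque']); c=cap("side","s10")
cv2.imwrite('pics/z12.png',cv2.resize(c['image'][140:210,195:265],(560,560),interpolation=cv2.INTER_CUBIC))
E
```

```text
time: 10.43
ee_pos: [501.0, 33.3, 75.4]
tcp_rot: [-3.141, -0.0, -0.629]
ft_force: [0.8, -0.1, -1.4]
grip_width: 38.7
[501.00313711  33.34141427  75.38034659] [-3.14129318e+00 -2.82713290e-04 -6.29209945e-01] [ 0.76593553 -0.08031293 -1.40391191] [0.01148174 0.03748978 0.06023028]
[500.96910077  33.34939479  75.36382942] [-3.14134242e+00 -2.43249581e-04 -6.29164714e-01] [ 0.66321151  1.11212056 -0.81736639] [ 0.07621204 -0.04514143  0.01430849]
```

View pics/z12.png

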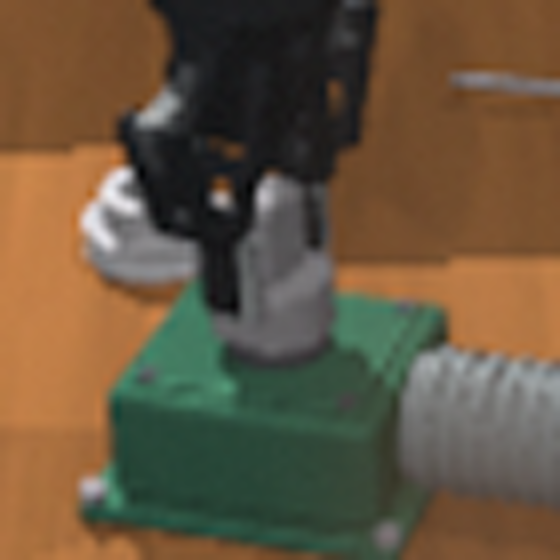

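```bash
python3 -m inch '[[0,0,0,0,0,-1,30],[0,0,0,0,0,-1,30],[0,0,0,0,0,0,30]]' 60
python3 -m inch '[[0,0,0,0,0,0,62],[0,0,0,0,0,0,62],[0,0,0,0,0,0,62],[0,0,0,0,0,0,62]]' 60
python3 - <<'E'
from h import *
s=robot.state(); print(s['ee_pos'],s['tcp_rot'],s['ft_force'],s['wrist_torque']); c=cap("side","s11")
cv2.imwrite('pics/z13.png',cv2.resize(c['image'][140:210,195:265],(560,560),interpolation=cv2.INTER_CUBIC))
E
```

```text
time: 10.78
ee_pos: [501.0, 33.4, 75.2]
tcp_rot: [3.141, -0.001, -0.629]
ft_force: [-8.1, -0.3, 24.2]
grip_width: 38.4
time: 11.12
ee_pos: [500.9, 33.3, 73.2]
tcp_rot: [-3.142, 0.0, -0.629]
ft_force: [0.3, 0.5, -0.7]
grip_width: 61.8
[500.8602574   33.3094463   73.20072988] [-3.14157645e+00  4.56812316e-05 -6.29251257e-01] [ 0.30877726  0.49540757 -0.67832048] [-0.01928356  0.04326611  0.02043252]
```

View pics/z13.png

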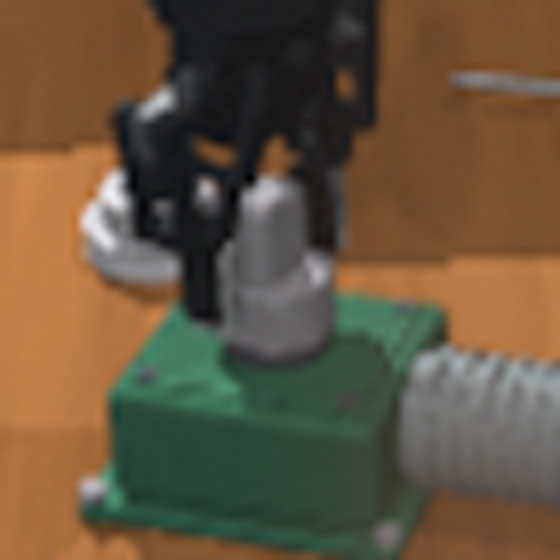

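```bash
python3 -m inch '[[0,0,0,0,0,15,62],[0,0,0,0,0,30,62],[0,0,0,0,0,35,62],[0,0,0,0,0,35,62],[0,0,6.4,-7.5,26,0,62],[0,0,6.4,-7.5,26,0,62],[0,0,6.4,-7.5,26,0,62],[0,0,6.4,-7.5,26,0,62],[0,0,6.4,-7.5,26,-20,62],[0,0,6.4,-7.5,26,-20,62],[0,0,6.1,-7.5,26,-20,62],[0,0,0,0,0,-20,62]]' 60
python3 -m inch '[[0,0,0,0,0,0,62],[0,0,0,0,0,0,62],[0,0,0,0,0,0,62]]'
python3 - <<'E'
from h import *
c=cap("wrist","w12"); s=robot.state(); print(s['ee_pos'],s['tcp_rot'],s['joints'])
print(proj(c,[448.1,216.2,30]))
E
```

```text
time: 12.17
ee_pos: [446.4, 221.7, 107.9]
tcp_rot: [-3.137, -0.001, 0.16]
ft_force: [0.4, 0.3, -0.4]
grip_width: 61.9
time: 12.42
ee_pos: [449.1, 214.5, 109.0]
tcp_rot: [3.141, -0.001, 0.145]
ft_force: [-0.6, 0.3, -0.3]
grip_width: 62.4
[449.47965283 214.59212924 109.33489785] [ 3.14139743e+00 -1.64317403e-03  1.45195877e-01] [-0.2099054   0.4970637  -0.40604557  2.00864155  0.30114254  0.69166939
 -2.23135062]
[256.49972232 199.28728082]
```

View pics/w12.png

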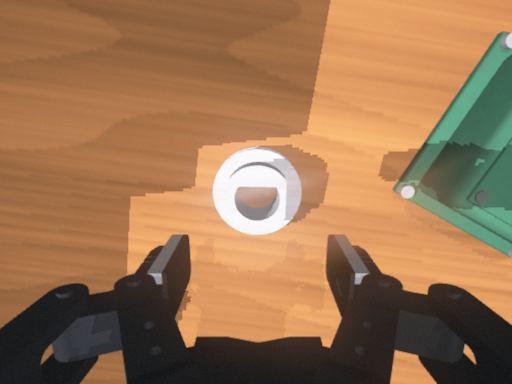

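```bash
python3 - <<'E'
from h import *
P=cv2.imread('pics/w12.png')[140:240,205:305]
cv2.imwrite('pics/z14.png',cv2.resize(P,(600,600),interpolation=cv2.INTER_CUBIC))
E
```

```text
(no output)
```

View pics/z14.png

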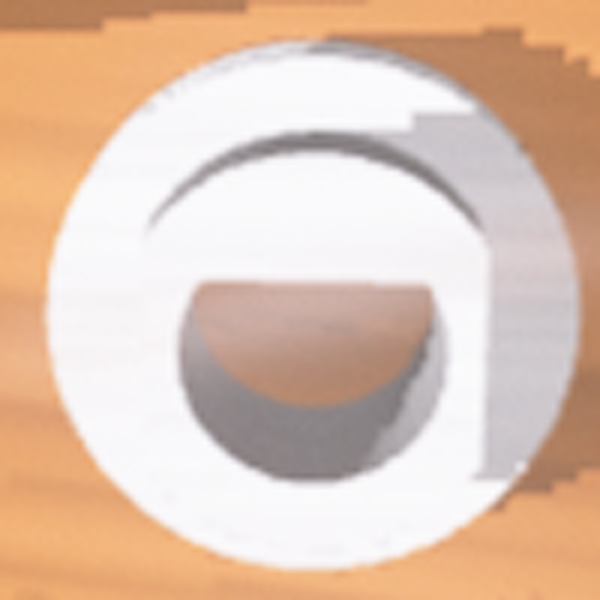

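```bash
python3 - <<'E'
from h import *
c=dict(np.load('pics/w12.npz'))
U=lambda p:((p[0]+.5)/6-.5+205,(p[1]+.5)/6-.5+140)
F=lambda L,z:np.array([ray(c,*U(p),z)[:2] for p in L])
p,q=F([(200,283),(430,286)],30);print('flat',head(p,q))
p,q=F([(490,255),(483,470)],30);print('spanner flat',head(p,q))
print('bore',fitc(F([(180,350),(190,405),(225,455),(265,478),(315,483),(370,472),(415,440),(440,390),(447,340)],30)))
print('wheel',fitc(F([(46,310),(55,230),(90,155),(150,95),(60,390),(100,470),(160,525),(230,560),(310,570),(400,555),(470,520),(560,400),(580,310)],15)))
E
```

```text
flat (np.float64(-172.43125762064153), np.float64(7.568742379358471))
spanner flat (np.float64(97.83065534692999), np.float64(-82.16934465307003))
bore (array([448.02199395, 216.03689896]), np.float64(15.575700026712372))
wheel (array([448.7311583 , 216.39652475]), np.float64(33.36660798103196))
```

```bash
python3 -m inch '[[0,0,-0.5,-0.9,1.6,-25,62],[0,0,0,0,0,-25,62],[0,0,0,0,0,-20,62],[0,0,0,0,0,-13,62],[0,0,0,0,0,-8,62],[0,0,0,0,0,0,62],[0,0,0,0,0,0,30],[0,0,0,0,0,0,30],[0,0,0,0,0,0,30],[0,0,0,0,0,0,30],[0,0,0,0,0,0,30],[0,0,0,0,0,0,30]]' 60
python3 -m inch '[[0,0,0,0,0,0,30],[0,0,0,0,0,10,30],[0,0,0,0,0,20,30],[0,0,0,0,0,20,30],[0,0,0,0,0,0,30],[0,0,0,0,0,0,30]]' 60
python3 - <<'E'
from h import *
c=cap("wrist","w13"); s=robot.state(); print(s['ee_pos'],s['tcp_rot'],s['joints'],s['ft_force'])
E
```

```text
time: 13.47
ee_pos: [448.5, 217.1, 18.8]
tcp_rot: [-3.141, -0.002, 0.138]
ft_force: [-1.2, -1.1, 6.5]
grip_width: 37.8
time: 13.97
ee_pos: [448.5, 217.3, 68.9]
tcp_rot: [-3.141, -0.003, 0.138]
ft_force: [0.3, -0.7, -1.6]
grip_width: 38.5
[447.72956843 216.83512088  67.87988011] [-3.14135542e+00 -1.17901847e-03  1.38380103e-01] [-0.24533313  0.56780887 -0.37072525  2.0271199   0.34972666  0.60577091
 -2.28548507] [-0.17907709 -0.68193573 -1.69695081]
```

View pics/w13.png

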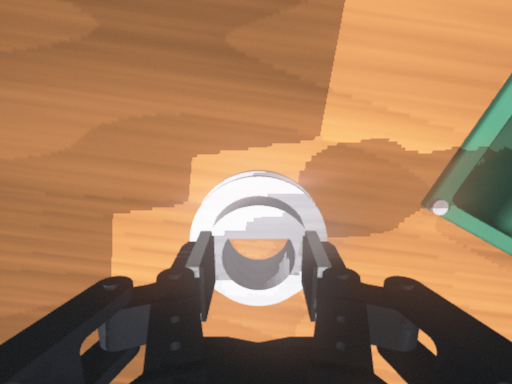

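```bash
python3 - <<'E'
from h import *
P=cv2.imread('pics/w13.png')[190:310,190:330]
cv2.imwrite('pics/z15.png',cv2.resize(P,(700,600),interpolation=cv2.INTER_CUBIC))
E
```

```text
(no output)
```

View pics/z15.png

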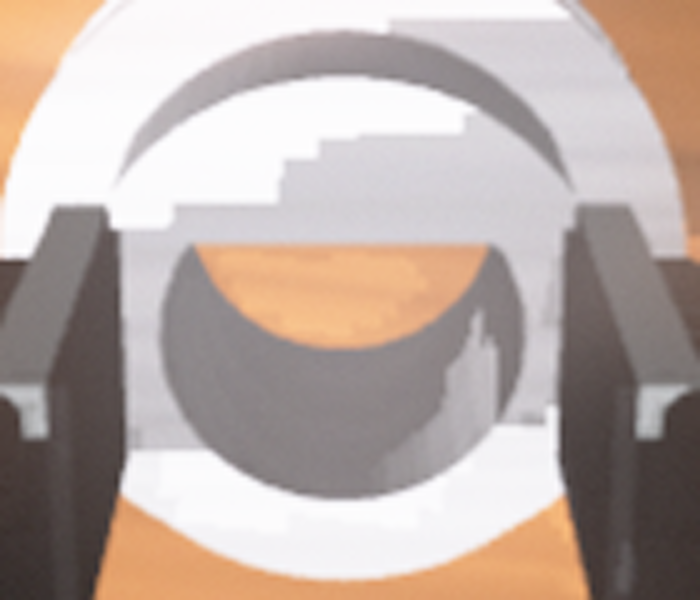

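```bash
python3 - <<'E'
from h import *
c=dict(np.load('pics/w13.npz')); s=np.array([448.1,217.0,68.4]); yaw=.138
U=lambda x,y:((x+.5)/5-.5+190,(y+.5)/5-.5+190)
t=np.array([np.cos(yaw),np.sin(yaw)]); n=np.array([np.sin(yaw),-np.cos(yaw)])
for z in (79.1,79.6,80.1):
    f=lambda x,y:(lambda d:(d@t,d@n))(ray(c,*U(x,y),z)[:2]-s[:2])
    P=np.array([f(*q) for q in [(162,330),(175,400),(210,450),(270,487),(343,497),(420,485),(480,440),(515,390),(525,330),(500,265),(185,265)]]);a=fitc(P)
    fl=np.array([f(200,243),f(490,245)]); P=np.array([f(*q) for q in [(345,75),(230,105),(460,108),(170,150),(520,150),(230,555),(345,580),(460,555)]])
    print(z,'bore',a,'flat',fl.round(1),'outer',fitc(P))
E
```

```text
79.1 bore (array([-0.32016054, -0.97765945]), np.float64(15.718700096027945)) flat [[  9.  -13.3]
 [  8.9  11.7]] outer (array([-0.29864003, -0.82777023]), np.float64(23.752024054605144))
79.6 bore (array([-0.0687876 , -0.97733863]), np.float64(15.659115251657814)) flat [[  9.2 -13.2]
 [  9.1  11.7]] outer (array([-0.04734866, -0.8280176 ]), np.float64(23.661987305502247))
80.1 bore (array([ 0.18258534, -0.97701781]), np.float64(15.59953040728767)) flat [[  9.5 -13.2]
 [  9.3  11.6]] outer (array([ 0.2039427 , -0.82826496]), np.float64(23.57195055639938))
```

```bash
python3 -m inch '[[0,0,0,0,0,20,30],[0,0,0,0,0,35,30],[0,0,0,0,0,35,30],[0,0,0,0,0,15,30],[0,0,-5.5,6.7,-23,0,30],[0,0,-5.5,6.7,-23,0,30],[0,0,-5.5,6.7,-23,0,30],[0,0,-5.5,6.7,-23,0,30],[0,0,-5.5,6.7,-23,0,30],[0,0,-5.5,6.7,-23,0,30],[0,0,-5.5,6.7,-23,0,30],[0,0,-5.4,6.7,-23,0,30]]' 60
python3 -m inch '[[0,0,0,0,0,0,30],[0,0,0,0,0,0,30],[0,0,0,0,0,0,30],[0,0,0,0,0,0,30]]' 60
python3 - <<'E'
from h import *
for i in range(3):
    s=robot.state(); print(s['ee_pos'],s['tcp_rot'],s['ft_force']); c=cap("wrist","w14")
E
```

```text
time: 15.02
ee_pos: [500.4, 31.6, 171.3]
tcp_rot: [3.14, 0.001, -0.632]
ft_force: [0.1, 0.3, -2.2]
grip_width: 38.1
time: 15.35
ee_pos: [500.4, 34.2, 171.8]
tcp_rot: [3.141, 0.001, -0.625]
ft_force: [0.1, 0.4, -1.2]
grip_width: 38.7
[500.41275829  34.18392418 171.8442534 ] [ 3.14140267e+00  1.19712572e-03 -6.24852051e-01] [ 0.0566694   0.42794992 -1.16506426]
[500.48950406  34.17611289 171.95762314] [ 3.14146479e+00  9.74983374e-04 -6.24828003e-01] [-0.34200691  0.38147755 -2.03984635]
[500.59136055  34.07495134 172.0829594 ] [ 3.14156676e+00  7.42011824e-04 -6.25049261e-01] [ 0.19794736  0.50703412 -2.20274186]
```

View pics/w14.png

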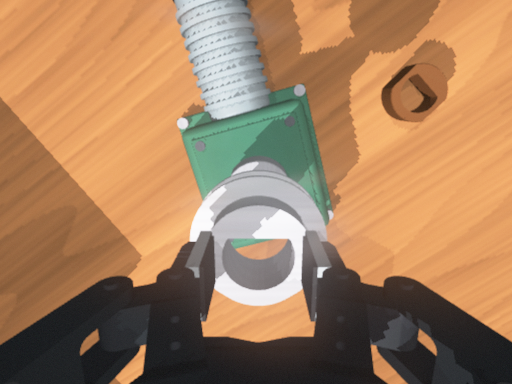

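```bash
python3 -m inch '[[0,0,0,1.5,-1.6,0,30],[0,0,0,0,0,-10,30],[0,0,0,0,0,-10,30],[0,0,0,0,0,-5,30],[0,0,0,0,0,0,30],[0,0,0,0,0,0,30]]' 60
python3 - <<'E'
from h import *
for i in range(3):
    s=robot.state(); print(s['ee_pos'],s['tcp_rot'],s['ft_force']); c=cap("wrist","w15")
c=cap("side","s15")
P=c['image'][120:210,185:275]
cv2.imwrite('pics/z16.png',cv2.resize(P,(540,540),interpolation=cv2.INTER_CUBIC))
E
```

```text
time: 16.0
ee_pos: [502.0, 31.3, 146.6]
tcp_rot: [3.141, 0.001, -0.627]
ft_force: [-0.5, -0.2, -2.1]
grip_width: 38.0
[502.00075485  31.32690559 146.58336856] [ 3.14063300e+00  1.21851670e-03 -6.27357629e-01] [-0.52113217 -0.20401728 -2.08042832]
[502.40241453  31.38363493 147.05443405] [ 3.14130747e+00  4.66684386e-04 -6.27385633e-01] [-0.68959677  0.07202927 -1.83215624]
[502.64420445  31.41496573 147.35041465] [-3.14146735e+00 -2.62122161e-05 -6.27360176e-01] [ 0.33982388  0.15983443 -1.95589513]
```

View pics/z16.png

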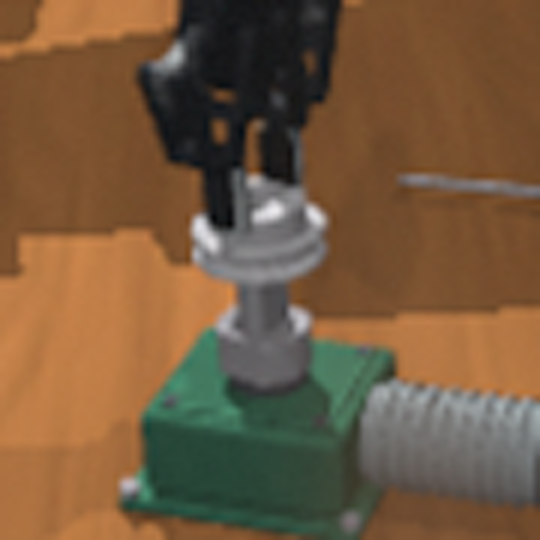

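```bash
python3 -m inch '[[0,0,0,-0.3,0.9,0,30],[0,0,0,0,0,-4,30],[0,0,0,0,0,-4,30],[0,0,0,0,0,-4,30],[0,0,0,0,0,-3,30],[0,0,0,0,0,0,30]]' 60
python3 - <<'E'
from h import *
for i in range(2):
    s=robot.state(); print(s['ee_pos'],s['tcp_rot'],s['ft_force'],s['wrist_torque']); c=cap("wrist","w16")
P=c['image'][180:310,190:330]
cv2.imwrite('pics/z17.png',cv2.resize(P,(560,520),interpolation=cv2.INTER_CUBIC))
E
```

```text
time: 16.7
ee_pos: [501.6, 32.1, 131.4]
tcp_rot: [3.141, 0.001, -0.627]
ft_force: [0.3, -0.6, -2.0]
grip_width: 38.0
[501.6124219   32.14996138 131.40707367] [ 3.14059268e+00  1.16370222e-03 -6.27447725e-01] [ 0.32548578 -0.63044385 -2.02589496] [ 0.01119428 -0.0479162   0.01822705]
[501.8020643   32.18449702 131.7517088 ] [ 3.14085911e+00  8.69227501e-04 -6.27409514e-01] [-0.74388029  0.40212007 -1.70965633] [ 0.00476465 -0.00491844  0.00207138]
```

View pics/z17.png

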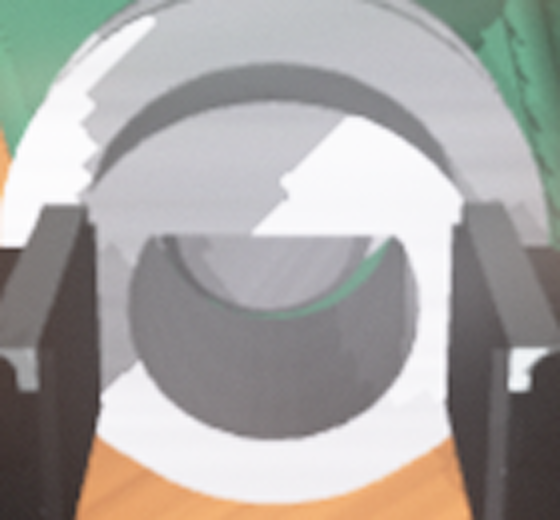

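```bash
python3 -m inch '[[0,0,0,0.5,0.7,0,30],[0,0,0,0,0,-4,30],[0,0,0,0,0,-4,30],[0,0,0,0,0,-4,30],[0,0,0,0,0,-4,30],[0,0,0,0,0,-4,30],[0,0,0,0,0,0,30]]' 60
python3 - <<'E'
from h import *
s=robot.state(); print(s['ee_pos'],s['tcp_rot'],s['ft_force'],s['wrist_torque'])
E
```

```text
time: 17.38
ee_pos: [502.0, 32.9, 111.3]
tcp_rot: [3.141, 0.001, -0.627]
ft_force: [-0.2, 0.2, -1.3]
grip_width: 38.1
[502.025826    32.86672019 111.30570912] [ 3.14052468e+00  1.26742029e-03 -6.27429623e-01] [-0.17783744  0.22928561 -1.30492043] [-0.03343738  0.0421246  -0.00684278]
```

```bash
python3 -m inch '[[0,0,0,0,0,-2,30],[0,0,0,0,0,-2,30],[0,0,0,0,0,-1,30],[0,0,0,0,0,0,30]]' 60
python3 -m inch '[[0,0,0,0,0,-1,30],[0,0,0,0,0,0,30],[0,0,0,0,0,0,30]]' 60
```

```text
time: 17.72
ee_pos: [502.6, 32.9, 107.1]
tcp_rot: [3.141, 0.0, -0.627]
ft_force: [-0.5, -0.3, -1.3]
grip_width: 38.2
time: 17.97
ee_pos: [502.8, 33.0, 106.8]
tcp_rot: [-3.142, -0.0, -0.627]
ft_force: [-2.7, -0.1, 5.1]
grip_width: 38.6
```

```bash
python3 -m inch '[[0,0,0,0,0,0,62],[0,0,0,0,0,0,62],[0,0,0,0,0,0,62],[0,0,0,0,0,0,62]]' 60
python3 -m inch '[[0,0,0,0,0,5,62],[0,0,0,0,0,20,62],[0,0,0,0,0,30,62],[0,0,0,0,0,30,62],[0,0,0,-20,12,30,62],[0,0,0,-20,12,0,62],[0,0,0,-10,6,0,62],[0,0,0,0,0,0,62],[0,0,0,0,0,0,62],[0,0,0,0,0,0,62]]' 60
python3 - <<'E'
from h import *
c=cap("side","s20");w=cap("wrist","w20");d=cap("scene","c20")
A=c['image'][130:210,185:265]; u,v=map(int,proj(w,[502.4,32.7,118]))
print(u,v); B=w['image'][max(v-50,0):v+50,u-50:u+50]
C=d['image'][110:210,205:305]
cv2.imwrite('pics/z20.png',np.hstack([cv2.resize(x,(260,400) if 0 else (266,266),interpolation=cv2.INTER_CUBIC) for x in(A,B,C)]))
cv2.imwrite('pics/z21.png',cv2.resize(B,(600,600),interpolation=cv2.INTER_CUBIC))
E
```

```text
time: 18.3
ee_pos: [502.8, 33.0, 106.3]
tcp_rot: [-3.141, -0.0, -0.627]
ft_force: [0.1, 0.2, 0.8]
grip_width: 61.7
time: 19.13
ee_pos: [453.0, 62.2, 220.7]
tcp_rot: [3.141, 0.0, -0.628]
ft_force: [0.5, -0.4, -0.5]
grip_width: 61.8
250 112
```

View pics/z20.png

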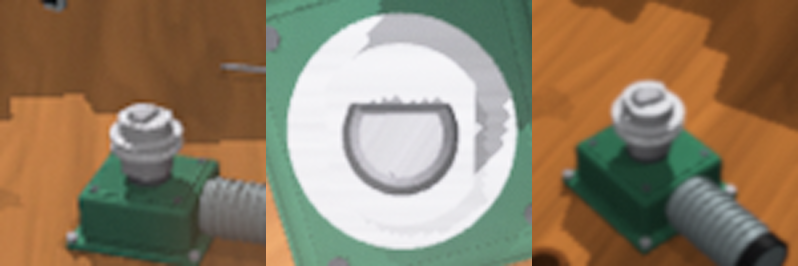

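View pics/c20.png

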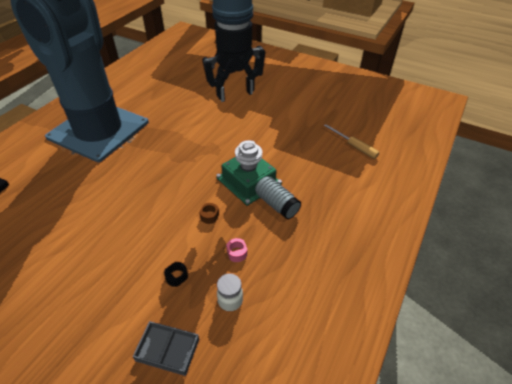

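View pics/z21.png

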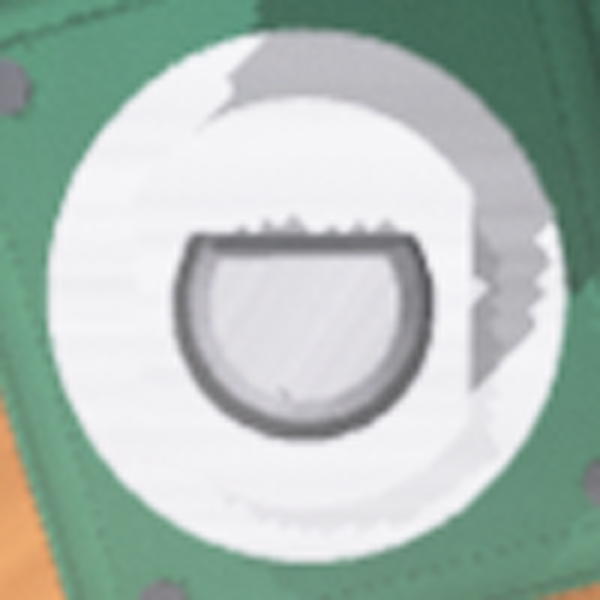

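```bash
python3 -c "
from h import *
w=dict(np.load('pics/w20.npz'))
U=lambda p:((p[0]+.5)/6-.5+200,(p[1]+.5)/6-.5+62)
F=lambda L,z:np.array([ray(w,*U(p),z)[:2] for p in L])
print(fitc(F([(48,300),(80,170),(150,85),(300,30),(450,75),(540,180),(568,290),(530,430),(430,530),(300,562),(160,525),(80,430)],103)))
print(fitc(F([(210,310),(240,375),(290,400),(350,385),(390,330)],122)))
print(robot.job_done())"
```

```text
(array([501.85944421,  33.43483925]), np.float64(33.14813615584122))
(array([502.49811136,  33.21996047]), np.float64(10.80673105211105))
the job is handed in; nothing more can be done
None
```

I fitted the grey collar and then the pulley, hub up, onto the shaft. I released both, moved the arm clear and handed the job in at about 19 s. `job_done()` reports no verdict.

- **Collar:** it slid down freely and met the shoulder at TCP z 75.2, the height expected for fully home (64 mm plus the 11 mm grip offset). The press there read about 24 N.
- **Pulley:** it came to rest on the collar at TCP z 106.8, also the expected height, with about 5 N.
- **Final wrist view:** the pulley's centre is about 0.7 mm from the shaft's axis, measured by the same camera. The flats are parallel, there is a gap all round the shaft, and the measured wheel radius (33.1 mm against 33) means it sits at the right height. The collar is hidden under the pulley here, so its seating rests on the contact height and the side view.
- **Bystanders:** by eye in the last scene picture, the screwdriver, jar, tray and look-alikes are in the same places as in the first.

No check failed. The rough positions from the scene and side cameras differed from the wrist camera by up to about 15 mm, so I used the wrist camera throughout.

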